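# Put the wrench sockets back on their board in order of width

### The job

Put the four loose steel sockets away on the wooden socket board: stand each one upright, mouth up, in the middle of its own rubber pad, in order of outside diameter, the widest on the pad next to the upright brass pin and the narrowest on the pad farthest from it. Go by width, not by height, and let go of them all.

Things in the scene. Friction and masses are not known exactly. Their poses are not given: they have to be found in the camera images.
- socket_56_center (a point): the widest socket: a plain bright-steel wrench socket, a cylinder 56 mm in outside diameter and 50 mm tall, standing upright on the bench with its open six-sided mouth up; the point is its centre, 25 mm above its underside; z is its axis, pointing up out of the mouth
- socket_46_center (a point): the second widest socket: a plain bright-steel wrench socket, a cylinder 46 mm in outside diameter and 64 mm tall, standing upright on the bench with its open six-sided mouth up; the point is its centre, 32 mm above its underside; z is its axis, pointing up out of the mouth
- socket_36_center (a point): the third widest socket: a plain bright-steel wrench socket, a cylinder 36 mm in outside diameter and 44 mm tall, standing upright on the bench with its open six-sided mouth up; the point is its centre, 22 mm above its underside; z is its axis, pointing up out of the mouth
- socket_26_center (a point): the narrowest socket: a plain bright-steel wrench socket, a cylinder 26 mm in outside diameter and 60 mm tall, standing upright on the bench with its open six-sided mouth up; the point is its centre, 30 mm above its underside; z is its axis, pointing up out of the mouth
- pad_a: one of four identical black rubber pads on the socket board, a disc 66 mm across and 3 mm thick with a thin bright rim; origin at the centre of its underside, on the board's top (15 mm above the bench); its top, where a socket stands, is 18 mm above the bench. Which of the four places in the row it has changes from start to start
- pad_b: one of four identical black rubber pads on the socket board, a disc 66 mm across and 3 mm thick with a thin bright rim; origin at the centre of its underside, on the board's top (15 mm above the bench); its top, where a socket stands, is 18 mm above the bench. Which of the four places in the row it has changes from start to start
- pad_c: one of four identical black rubber pads on the socket board, a disc 66 mm across and 3 mm thick with a thin bright rim; origin at the centre of its underside, on the board's top (15 mm above the bench); its top, where a socket stands, is 18 mm above the bench. Which of the four places in the row it has changes from start to start
- pad_d: one of four identical black rubber pads on the socket board, a disc 66 mm across and 3 mm thick with a thin bright rim; origin at the centre of its underside, on the board's top (15 mm above the bench); its top, where a socket stands, is 18 mm above the bench. Which of the four places in the row it has changes from start to start
- board: the socket board: a fixed dark wooden board 460 mm long (its y axis), 84 mm wide (its x axis) and 15 mm thick lying on the bench; origin at the centre of its underside. The four pads lie in one row along its middle line, 85 mm apart, 42.5 and 127.5 mm either side of its centre
- pin: the upright brass pin, 16 mm across and 45 mm tall, fixed on the board's middle line 200 mm from its centre, at one end or the other (a flat dark steel plate, 30 by 22 mm and 3 mm thick, is at the opposite end); the nearest pad's centre is 72.5 mm from it, the next ones 85 mm farther each; origin at the centre of its underside, on the board's top

How it is judged:
At the end, for the whole second after the job is handed in: Counted from the pin, the pads hold the 56, 46, 36 and 26 mm wide sockets: each upright, mouth up (within 0.1 rad), its underside at the pad top within 4 mm, its centre within 12 mm of the pad centre both along and across the row; all released and at rest (horizontal distance between socket_56_center and pin between 0.0605 and 0.0845 m and x of socket_56_center in the frame of board between -0.012 and 0.012 m and z of socket_56_center in the frame of board between 0.039 and 0.047 m and angle between each of socket_56_center, socket_46_center, socket_36_center, socket_26_center's own z axis and vertical below 0.1 rad and linear speed of each of socket_56, socket_46, socket_36, socket_26 below 0.02 m/s and horizontal distance between socket_46_center and pin between 0.1455 and 0.1695 m and x of socket_46_center in the frame of board between -0.012 and 0.012 m and z of socket_46_center in the frame of board between 0.046 and 0.054 m and horizontal distance between socket_36_center and pin between 0.2305 and 0.2545 m and x of socket_36_center in the frame of board between -0.012 and 0.012 m and z of socket_36_center in the frame of board between 0.036 and 0.044 m and horizontal distance between socket_26_center and pin between 0.3155 and 0.3395 m and x of socket_26_center in the frame of board between -0.012 and 0.012 m and z of socket_26_center in the frame of board between 0.044 and 0.052 m); the robot touches nothing.
It also fails if it takes over 99 s, if anything falls off the work surface, if the arm or the gripper's body presses on something with over 40 N, if the wrist force passes 120 N, or if a joint passes its speed limit or range.

### The arm

A 7-joint arm with a two-finger parallel gripper is mounted at the origin on the work surface. World frame = base frame: x ahead of the robot, y to its left, z up, the work surface at z = 0. Lengths are in m, angles in rad, forces in N, time in s.
With the tool pointing down it reaches from about 0.35 to 0.9 m from the base axis. Payload 8.1 kg.
Tool frame: the origin (TCP) lies on the centre line of the jaws, within the pads' length; the fingertips stand 17 mm ahead of it and the grasp point (between the pads) lies 2 mm behind it; z points along the fingers, y is the direction in which the jaws open and shut (so a half turn about z gives the same grasp; the last joint's range is limited). The gripper opens to 92 mm and grips with 3 to 60 N. Pads are 19 mm wide; open, the fingers measure 130 mm over their backs; the gripper's body (75 mm by 190 mm) begins 47 mm behind the grasp point.
Start: joints at [1.24, 0.434, 0.025, 1.573, -0.012, 1.134, -0.075], TCP at [0.141, -0.609, 0.244] pointing down, gripper open.
Joint ranges: [-2.62, 2.62], [-0.44, 2.09], [-1.27, 1.32], [0.08, 2.57], [-1.32, 4.46], [0.12, 2], [-2.74, 2.74]. Speed limits (rad/s): [2.22, 2.22, 3.01, 3.01, 3.14, 3.14, 3.14].

### API

Orientations are given as a rotation vector (axis times angle).
In Python, from cell import arm, imaging, job gives the robot as it stands.
- The arm moves only by the tool jog_arm, never from a script. Its argument "moves" is a list of rows, each an object with "fingers": the closure, from -1 (fully open) to 1 (shut); "xyz": the shift along the tool's x, y, z in cm, a list of three; "angular": the turn, a rotation vector about the tool's x, y, z in rad, a list of three. In form: [{"fingers": fingers, "xyz": [dx, dy, dz], "angular": [ax, ay, az]}, ...]. A call has 1 to 12 rows; each row is the pose to reach, as a shift and turn from the pose commanded when the call began, along the tool's axes at that moment; what a row does not reach only later rows make up. A row lasts 1/8 s, in which the tool goes at most 62.5 mm and 10.7 degrees, less where a joint would pass 70% of its speed; a pose out of reach is approached as far as the arm can. A call with a gripper value outside its range is refused whole. The fingers move at their own pace and stop on an object; "grip_force" is the grip in N (left out, the last holds). Time passes only in rows, so rows that repeat a pose let the fingers close. It gives the time, the measured TCP pose, the force and the opening at its end, in the units of the state.
- arm.observe(): the state, without advancing time (a new reading comes with each control period).
- imaging.get_image(name): name is "scene" or "top" or "wrist"; returns the picture (420x560x3 uint8, red, green, blue); there is no depth.
- imaging.camera_params(name): a dict with "fx", "fy", "cx", "cy" (pixels), "dist" ([k1, k2, p1, p2, k3] as OpenCV has them; the pictures are not rectified), "rvec" (rotation vector, rad) and "tvec" (3), from world to camera coordinates, as OpenCV has them; the wrist camera has in their place "hand_eye" (4x4, takes a point from camera to tool coordinates, whose origin is the TCP and whose axes are the flange's). Camera axes: x right, y down, z forward; pixel columns grow to the right and rows downward; lengths in m; the calibration is good to about 2 mm. A picture is of the moment at which its call begins: read the wrist's pose just before it. camera_params takes no time and is no camera call.
- job.sign_off(): hands the job in, once; it reports no verdict.
The state is a dict: "clock": time; "joints": joint angles; "dq": joint speeds; "joint_efforts": joint torques, N m; "position": TCP position; "ee_rot": TCP orientation; "force": force on the tool from outside, world axes, zero at the start; "ft_torque": the same for the moment, N m; "width": opening from 0.0 (shut) to 1.0 (fully open).
Only numpy, scipy, OpenCV 4.12 (cv2) and the standard library are available. Lean on these libraries where they do the work, as an engineer would, in place of code of your own. Each camera call takes 0.05 s, during which the arm holds its last target. There are 200 camera calls.

## Working session

There is one attempt and no reset: what is moved stays moved. The work goes in short steps, Python scripts to look and compute and a tool call to move; the robot and the scene stay as the last step left them, time stands still between calls to the robot, and variables do not carry over. Pictures are saved under pics/ and viewed, about 12 in all and at most 16, crops included, and the job is handed in when it is done.

Besides the shell and the picture viewer there is one more tool, called after "Request:" as a command line: name --argument value ..., lists and objects as JSON in quotes. jog_arm: Moves the arm, as the interface text tells. Its arguments: {"type":"object","properties":{"moves":{"type":"array"},"grip_force":{"type":"number"}},"required":["moves"]}

```bash
mkdir -p pics; ls
python3 - <<'E'
from cell import arm, imaging, job
import cv2
print(arm.observe())
for n in ("scene","top","wrist"):
    print(n,imaging.camera_params(n))
a=imaging.get_image("top");b=imaging.get_image("scene")
cv2.imwrite("pics/top0.png",a[:,:,::-1]);cv2.imwrite("pics/scene0.png",b[:,:,::-1])
E
```

```text
pics
{'clock': 0.0, 'joints': array([ 1.24041394,  0.43521997,  0.02495052,  1.57408946, -0.01160394,
        1.13398893, -0.07511039]), 'dq': array([-0.00052701,  0.00049251,  0.00046521, -0.00099659, -0.00162331,
       -0.00041277,  0.00086576]), 'joint_efforts': array([ 3.02620974e-04, -6.67857242e+01,  9.84650105e-01, -3.14455891e+01,
       -6.07008906e-02,  4.32223734e-02,  1.28310089e-04]), 'position': array([ 0.14098853, -0.60839786,  0.24294951]), 'ee_rot': array([-3.11972961e+00, -3.56756942e-01,  4.78504588e-04]), 'force': array([0.0267133 , 0.08912349, 0.14895462]), 'ft_torque': array([ 0.0317991 ,  0.03236353, -0.01477199]), 'width': 0.9969420120774478}
scene {'fx': 485.8974715984813, 'fy': 485.8974715984813, 'cx': 288.7748558788126, 'cy': 208.8043363566046, 'dist': array([-0.04237311,  0.        ,  0.        ,  0.        ,  0.        ]), 'rvec': array([ 2.21759526,  1.34803814, -0.42248433]), 'tvec': array([-0.26476949, -0.38265845,  1.25636836])}
top {'fx': 394.53554460758215, 'fy': 394.53554460758215, 'cx': 274.4048668900125, 'cy': 204.62956602503058, 'dist': array([-0.01730611,  0.        ,  0.        ,  0.        ,  0.        ]), 'rvec': array([ 2.19641378, -2.204022  ,  0.0755263 ]), 'tvec': array([-0.01546576,  0.55007679,  0.88464987])}
wrist {'fx': 312.8173109912805, 'fy': 312.8173109912805, 'cx': 284.0470884769393, 'cy': 213.17782333837616, 'dist': array([-0.02286994,  0.        ,  0.        ,  0.        ,  0.        ]), 'hand_eye': array([[-5.08366986e-04, -9.65101885e-01, -2.61874194e-01,
         7.01302173e-02],
       [ 9.99999745e-01, -3.59227145e-04, -6.17380659e-04,
         1.20041118e-03],
       [ 5.01762918e-04, -2.61874441e-01,  9.65101821e-01,
        -1.40276541e-01],
       [ 0.00000000e+00,  0.00000000e+00,  0.00000000e+00,
         1.00000000e+00]])}
```

View pics/top0.png

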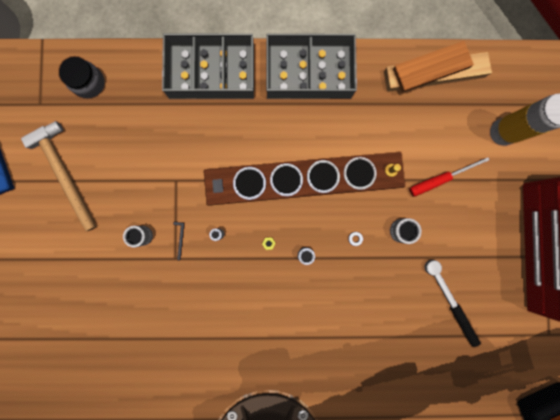

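View pics/scene0.png

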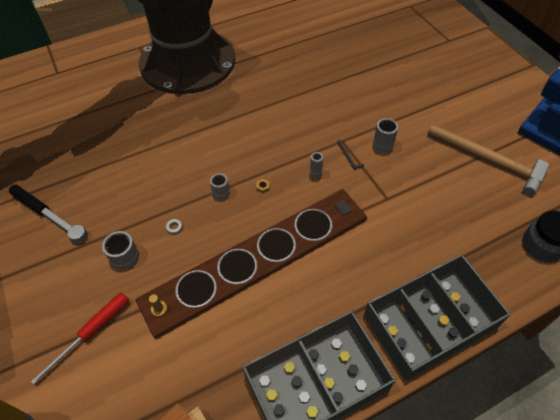

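```bash
cat > h.py <<'E'
import numpy as np, cv2
from scipy.spatial.transform import Rotation as R
from cell import arm, imaging
def cam(n):
    p=imaging.camera_params(n);K=np.array([[p['fx'],0,p['cx']],[0,p['fy'],p['cy']],[0,0,1]])
    if n=='wrist':
        s=arm.observe();T=np.eye(4);T[:3,:3]=R.from_rotvec(s['ee_rot']).as_matrix();T[:3,3]=s['position']
        M=T@p['hand_eye'];Rw=M[:3,:3];C=M[:3,3]
    else:
        Rw=cv2.Rodrigues(p['rvec'])[0].T;C=-Rw@p['tvec']
    return K,p['dist'],Rw,C
def ray(c,uv,z):
    K,d,Rw,C=c
    n=cv2.undistortPoints(np.array(uv,float).reshape(-1,1,2),K,d).reshape(-1,2)
    v=np.c_[n,np.ones(len(n))]@Rw.T
    return C+v*((z-C[2])/v[:,2])[:,None]
def proj(c,X):
    K,d,Rw,C=c
    return cv2.projectPoints(np.array(X,float).reshape(-1,1,3),Rw.T,-Rw.T@C,K,d)[0].reshape(-1,2)
E
python3 - <<'E'
from h import *
for n in ("top","scene"):
    c=cam(n);im=cv2.imread(f"pics/{n}0.png");print(n,c[3])
    big=cv2.resize(im,None,fx=4,fy=4,interpolation=cv2.INTER_CUBIC)
    S={'56':((407,230),(120,250),.05),'46':((135,236),(387,136),.064),'36':((307,256),(220,187),.044),'26':((216,234),(316,164),.06)}
    hsv=cv2.cvtColor(big,cv2.COLOR_BGR2HSV)
    m=((hsv[...,1]<75)).astype(np.uint8)
    dark=(hsv[...,2]<48).astype(np.uint8)
    for k,v in S.items():
        u=np.array(v[n=='scene'])*4
        for name,mm in (('gray',m),('dark',dark)):
            nn,lab,st,ce=cv2.connectedComponentsWithStats(mm)
            w=lab[u[1]-60:u[1]+60,u[0]-60:u[0]+60];ids=[i for i in np.unique(w) if i and 100<st[i,4]<20000]
            for i in ids:
                if name=='dark': g=(ce[i]+.5)/4-.5
                else:
                    cs=cv2.findContours((lab==i).astype(np.uint8),0,2)[0][0];g=(np.array(cv2.minEnclosingCircle(cs)[0])+.5)/4-.5
                print(k,name,st[i]/4,g,ray(c,g,v[2])[0].round(4))
    nn,lab,st,ce=cv2.connectedComponentsWithStats(((hsv[...,2]<40)).astype(np.uint8))
    for i in range(1,nn):
        if 3000<st[i,4]<25000:
            g=(ce[i]+.5)/4-.5
            cs=cv2.findContours((lab==i).astype(np.uint8),0,2)[0][0]
            e=cv2.fitEllipse(cs)
            print('darkblob',g.round(1),np.array(e[1])/4,ray(c,g,.018)[0].round(4))
a=cv2.imread("pics/top0.png")[140:275,110:430];cv2.imwrite("pics/topc.png",cv2.resize(a,None,fx=2.5,fy=2.5,interpolation=cv2.INTER_CUBIC))
E
```

```text
top [ 0.50067272 -0.00492199  0.91363651]
56 gray [ 390.25  218.25   31.25   26.   2556.75] [405.38656616 230.68263245] [ 0.4898 -0.3047  0.05  ]
56 dark [400.5  222.5   16.75  17.75 915.75] [408.34169397 230.8293407 ] [ 0.4895 -0.3113  0.05  ]
46 gray [ 123.    225.5    29.5    22.   2056.25] [137.25  235.875] [0.4812 0.2774 0.064 ]
46 dark [126.75 229.5   13.75  14.25 597.25] [133.15294056 236.2068334 ] [0.4805 0.2862 0.064 ]
36 gray [297.5  247.5   18.    17.75 989.25] [306.07037354 255.65533447] [ 0.436  -0.0861  0.044 ]
36 dark [304.25 257.75   6.25   3.    33.25] [307.28101504 259.09304511] [ 0.4285 -0.0887  0.044 ]
26 gray [209.   228.5   15.    12.75 589.  ] [216.052948   233.89558411] [0.4848 0.1093 0.06  ]
darkblob [173.   51.4] [ 77.42956543 285.76251221] [0.9072 0.217  0.018 ]
darkblob [205.1  45.6] [29.3792305  30.51407814] [0.9211 0.1426 0.018 ]
darkblob [288.8  39.6] [  7.02201653 101.59798431] [ 0.9357 -0.0523  0.018 ]
darkblob [337.3  45.8] [39.38780212 45.92461014] [ 0.9215 -0.1658  0.018 ]
darkblob [76.1 72.7] [29.94072342 33.86722946] [0.8572 0.4406 0.018 ]
darkbl
[... 2871 characters left out ...]
327454] [ 0.4662 -0.3137  0.018 ]
darkblob [236.8 265.7] [29.38803482 33.48923874] [ 0.6151 -0.1284  0.018 ]
darkblob [472.3 286.3] [30.5429039  82.95477295] [0.8501 0.2319 0.018 ]
darkblob [195.4 288.3] [30.57022667 35.16789246] [ 0.6226 -0.2132  0.018 ]
darkblob [440.2 301.8] [31.79999161 80.33810425] [0.8473 0.1617 0.018 ]
darkblob [407.8 316.7] [34.61372757 78.2724762 ] [0.8435 0.0945 0.018 ]
darkblob [413.  345.8] [76.28715515 97.96430969] [0.8902 0.0723 0.018 ]
darkblob [351.1 341.9] [132.47457886 290.36798096] [ 0.8361 -0.0164  0.018 ]
darkblob [292.8 367.3] [55.19807816 72.74055481] [ 0.8285 -0.1233  0.018 ]
darkblob [361.5 402.9] [  5.22721529 117.43215942] [ 0.9283 -0.0533  0.018 ]
```

View pics/topc.png

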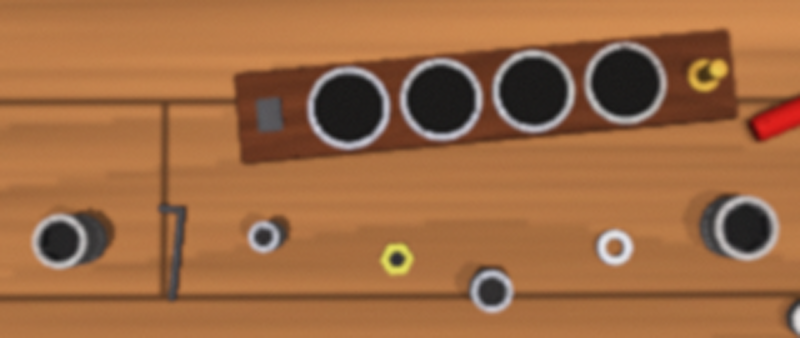

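```bash
cat >> h.py <<'E'
RT=np.array([[-.089,.996,0],[.996,.089,0],[0,0,-1.]]).T   # tool x along row, y across, z down
RT=R.from_matrix(RT).as_matrix()
def delta(*pts):
    s=arm.observe();R0=R.from_rotvec(s['ee_rot']).as_matrix();p=s['position']
    print('t',s['clock'],'p',p.round(4),'w',round(s['width'],3),'q',s['joints'].round(2))
    print('turn',R.from_matrix(R0.T@RT).as_rotvec().round(4))
    for q in pts: print(q,(R0.T@(np.array(q)-p)*100).round(2))
E
python3 -c "
from h import *
delta((.4892,-.311,.2))"
```

```text
t 0.1 p [ 0.141  -0.6084  0.243 ] w 1.001 q [ 1.24  0.44  0.02  1.57 -0.01  1.13 -0.08]
turn [-1.2000e-03 -9.0000e-04 -1.4321e+00]
(0.4892, -0.311, 0.2) [ 40.64 -21.11   4.33]
```

Request:
jog_arm --moves '[{"fingers": -1,"xyz": [10,-5,1],"angular": [0,0,-0.18]},{"fingers": -1,"xyz": [15,-8,2],"angular": [0,0,-0.36]},{"fingers": -1,"xyz": [20,-10.5,2.5],"angular": [0,0,-0.54]},{"fingers": -1,"xyz": [25,-13,3],"angular": [0,0,-0.72]},{"fingers": -1,"xyz": [30,-15.5,3.5],"angular": [0,0,-0.9]},{"fingers": -1,"xyz": [35,-18,4],"angular": [0,0,-1.08]},{"fingers": -1,"xyz": [40.64,-21.1,4.33],"angular": [0,0,-1.26]},{"fingers": -1,"xyz": [40.64,-21.1,4.33],"angular": [0,0,-1.432]},{"fingers": -1,"xyz": [40.64,-21.1,4.33],"angular": [0,0,-1.432]},{"fingers": -1,"xyz": [40.64,-21.1,4.33],"angular": [0,0,-1.432]},{"fingers": -1,"xyz": [40.64,-21.1,4.33],"angular": [0,0,-1.432]},{"fingers": -1,"xyz": [40.64,-21.1,4.33],"angular": [0,0,-1.432]}]' --grip_force 25

```text
clock: 1.6
position: [0.4887, -0.3125, 0.2005]
ee_rot: [2.123, 2.315, -0.001]
force: [-0.6, -0.0, 0.2]
width: 0.998
```

Run:
```python
from h import *
delta((.4892,-.311,.1),(.4892,-.311,.028))
c=cam('wrist');im=imaging.get_image('wrist')[:,:,::-1].copy()
print(proj(c,[.4892,-.311,.05]))
g=[(.4892+.028*np.cos(t),-.311+.028*np.sin(t),.05) for t in np.linspace(0,6.28,60)]
cv2.polylines(im,[np.int32(proj(c,g))],True,(0,255,0),1)
cv2.imwrite('pics/w1.png',im)
```

```text
t 1.6 p [ 0.4887 -0.3125  0.2005] w 0.998 q [ 0.77  0.44 -0.41  1.71  0.2   1.03  0.38]
turn [-0.0003  0.0005 -0.0028]
(0.4892, -0.311, 0.1) [ 0.15  0.07 10.05]
(0.4892, -0.311, 0.028) [ 0.15  0.07 17.25]
[[284.88148509 201.90783153]]
```

View pics/w1.png

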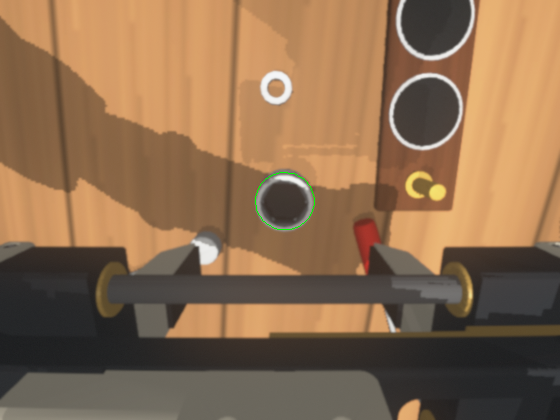

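Request:
jog_arm --moves '[{"fingers": -1,"xyz": [0.1,0.05,6],"angular": [0,0,0]},{"fingers": -1,"xyz": [0.1,0.05,12],"angular": [0,0,0]},{"fingers": -1,"xyz": [0.1,0.05,15],"angular": [0,0,0]},{"fingers": -1,"xyz": [0.1,0.05,17.2],"angular": [0,0,0]},{"fingers": -1,"xyz": [0.1,0.05,17.2],"angular": [0,0,0]},{"fingers": 1,"xyz": [0.1,0.05,17.2],"angular": [0,0,0]},{"fingers": 1,"xyz": [0.1,0.05,17.2],"angular": [0,0,0]},{"fingers": 1,"xyz": [0.1,0.05,17.2],"angular": [0,0,0]},{"fingers": 1,"xyz": [0.1,0.05,17.2],"angular": [0,0,0]},{"fingers": 1,"xyz": [0.1,0.05,17.2],"angular": [0,0,0]},{"fingers": 1,"xyz": [0.1,0.05,17.2],"angular": [0,0,0]}]' --grip_force 30

```text
clock: 3.02
position: [0.4895, -0.3107, 0.0288]
ee_rot: [-2.121, -2.318, 0.001]
force: [-3.5, 0.4, 5.9]
width: 0.606
```

```bash
python3 -c "
from h import *
delta((.4892,-.311,.17),(.6227,-.2131,.17),(.6227,-.2131,.0465))"
```

```text
t 3.025 p [ 0.4895 -0.3107  0.0288] w 0.606 q [ 0.71  0.65 -0.34  1.87  0.33  0.68  0.27]
turn [-0.0005  0.0004 -0.0004]
(0.4892, -0.311, 0.17) [ -0.03  -0.04 -14.12]
(0.6227, -0.2131, 0.17) [  8.54  14.13 -14.13]
(0.6227, -0.2131, 0.0465) [ 8.54 14.13 -1.78]
```

Request:
jog_arm --moves '[{"fingers": 1,"xyz": [0,0,-4],"angular": [0,0,0]},{"fingers": 1,"xyz": [0,0,-9],"angular": [0,0,0]},{"fingers": 1,"xyz": [0,0,-11],"angular": [0,0,0]},{"fingers": 1,"xyz": [2,3.5,-11],"angular": [0,0,0]},{"fingers": 1,"xyz": [4.5,7.5,-11],"angular": [0,0,0]},{"fingers": 1,"xyz": [7,11.5,-11],"angular": [0,0,0]},{"fingers": 1,"xyz": [8.5,14.1,-11],"angular": [0,0,0]},{"fingers": 1,"xyz": [8.5,14.1,-11],"angular": [0,0,0]},{"fingers": 1,"xyz": [8.5,14.1,-8],"angular": [0,0,0]},{"fingers": 1,"xyz": [8.5,14.1,-5],"angular": [0,0,0]},{"fingers": 1,"xyz": [8.5,14.1,-3],"angular": [0,0,0]},{"fingers": 1,"xyz": [8.5,14.1,-3],"angular": [0,0,0]}]'

```text
clock: 4.53
position: [0.621, -0.2135, 0.0565]
ee_rot: [-2.119, -2.315, 0.003]
force: [-0.4, 0.1, -4.7]
width: 0.608
```

```bash
python3 -c "
from h import *
delta((.6227,-.2131,.0472));print(arm.observe()['force'])"
```

```text
t 4.525 p [ 0.621  -0.2135  0.0565] w 0.608 q [ 0.48  0.71 -0.36  1.64  0.31  0.85  0.08]
turn [-0.0038 -0.0011 -0.0006]
(0.6227, -0.2131, 0.0472) [0.03 0.18 0.93]
[-0.39940909  0.09501366 -4.71812499]
```

Request:
jog_arm --moves '[{"fingers": 1,"xyz": [0,0.15,0.5],"angular": [0,0,0]},{"fingers": 1,"xyz": [0,0.15,0.85],"angular": [0,0,0]},{"fingers": 1,"xyz": [0,0.15,0.95],"angular": [0,0,0]},{"fingers": 1,"xyz": [0,0.15,0.95],"angular": [0,0,0]}]'

```text
clock: 5.03
position: [0.6243, -0.2133, 0.0492]
ee_rot: [2.12, 2.318, 0.0]
force: [-0.4, 0.1, -5.9]
width: 0.603
```

```bash
python3 -c "
from h import *
delta((.6227,-.2131,.0472));print(arm.observe()['force'])"
```

```text
t 5.025 p [ 0.6243 -0.2133  0.0492] w 0.603 q [ 0.48  0.72 -0.36  1.64  0.32  0.84  0.08]
turn [ 0.0003  0.0003 -0.0001]
(0.6227, -0.2131, 0.0472) [ 0.03 -0.16  0.2 ]
[-0.36694116  0.08126263 -5.89542024]
```

Request:
jog_arm --moves '[{"fingers": 1,"xyz": [0,-0.1,0.1],"angular": [0,0,0]},{"fingers": 1,"xyz": [0,-0.1,0.2],"angular": [0,0,0]},{"fingers": 1,"xyz": [0,-0.1,0.2],"angular": [0,0,0]}]'

```text
clock: 5.4
position: [0.6232, -0.2133, 0.0469]
ee_rot: [-2.121, -2.318, 0.0]
force: [-0.9, 0.5, -5.4]
width: 0.604
```

```bash
python3 -c "
from h import *
delta((.6227,-.2131,.0472));print(arm.observe()['force'])"
```

```text
t 5.4 p [ 0.6232 -0.2133  0.0469] w 0.604 q [ 0.48  0.72 -0.36  1.65  0.32  0.83  0.08]
turn [-0.0001  0.     -0.0002]
(0.6227, -0.2131, 0.0472) [ 0.03 -0.04 -0.03]
[-0.93507432  0.45333543 -5.44753187]
```

Request:
jog_arm --moves '[{"fingers": 0,"xyz": [0,0,0.05],"angular": [0,0,0]},{"fingers": -1,"xyz": [0,0,0.05],"angular": [0,0,0]},{"fingers": -1,"xyz": [0,0,0.05],"angular": [0,0,0]},{"fingers": -1,"xyz": [0,0,0.05],"angular": [0,0,0]},{"fingers": -1,"xyz": [0,0,-3],"angular": [0,0,0]},{"fingers": -1,"xyz": [0,0,-8],"angular": [0,0,0]},{"fingers": -1,"xyz": [0,0,-14],"angular": [0,0,0]},{"fingers": -1,"xyz": [0,0,-15.5],"angular": [0,0,0]},{"fingers": -1,"xyz": [0,0,-15.5],"angular": [0,0,0]}]'

```text
clock: 6.52
position: [0.6237, -0.2135, 0.2029]
ee_rot: [2.119, 2.316, 0.001]
force: [0.3, -0.3, -0.4]
width: 0.997
```

```bash
python3 -c "
from h import *
delta((.480,.2868,.2));print(arm.observe()['force'])"
```

```text
t 6.525 p [ 0.6237 -0.2135  0.2029] w 0.997 q [ 0.51  0.56 -0.41  1.51  0.24  1.12  0.14]
turn [ 0.002   0.001  -0.0004]
(0.48, 0.2868, 0.2) [51.1  -9.88  0.22]
[ 0.34510131 -0.27976201 -0.40186195]
```

Request:
jog_arm --moves '[{"fingers": -1,"xyz": [5,-1,0],"angular": [0,0,0]},{"fingers": -1,"xyz": [11,-2,0],"angular": [0,0,0]},{"fingers": -1,"xyz": [17,-3.2,0],"angular": [0,0,0]},{"fingers": -1,"xyz": [23,-4.4,0],"angular": [0,0,0]},{"fingers": -1,"xyz": [29,-5.6,0],"angular": [0,0,0]},{"fingers": -1,"xyz": [35,-6.8,0],"angular": [0,0,0]},{"fingers": -1,"xyz": [41,-8,0],"angular": [0,0,0]},{"fingers": -1,"xyz": [47,-9,0],"angular": [0,0,0]},{"fingers": -1,"xyz": [51.1,-9.9,0.2],"angular": [0,0,0]},{"fingers": -1,"xyz": [51.1,-9.9,0.2],"angular": [0,0,0]},{"fingers": -1,"xyz": [51.1,-9.9,0.2],"angular": [0,0,0]},{"fingers": -1,"xyz": [51.1,-9.9,0.2],"angular": [0,0,0]}]'

```text
clock: 8.02
position: [0.4797, 0.2851, 0.199]
ee_rot: [2.123, 2.315, -0.003]
force: [-0.1, -0.8, 0.2]
width: 1.004
```

Run:
```python
from h import *
delta((.480,.2868,.036))
c=cam('wrist');im=imaging.get_image('wrist')[:,:,::-1].copy()
for (x,y,z,r) in ((.480,.2868,.064,.023),(.6001,.0406,.018,.033),(.4835,.111,.06,.013)):
    g=[(x+r*np.cos(t),y+r*np.sin(t),z) for t in np.linspace(0,6.28,60)]
    cv2.polylines(im,[np.int32(proj(c,g).round())],True,(0,255,0),1)
cv2.imwrite('pics/w2.png',im)
```

```text
t 8.025 p [0.4797 0.2851 0.199 ] w 1.004 q [-0.24  0.43 -0.54  1.76  0.25  1.02 -0.78]
turn [-0.0011  0.0013 -0.0025]
(0.48, 0.2868, 0.036) [ 0.19  0.07 16.3 ]
```

View pics/w2.png

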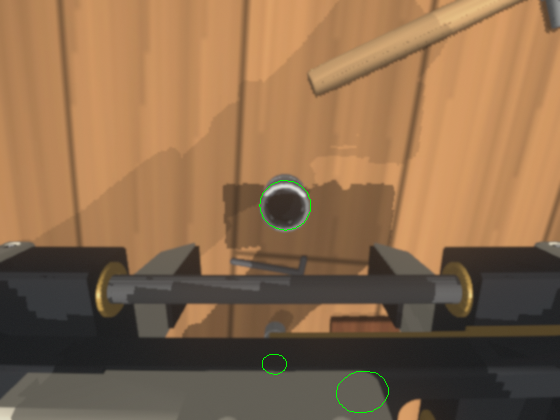

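Request:
jog_arm --moves '[{"fingers": -1,"xyz": [0.1,0.05,6],"angular": [0,0,0]},{"fingers": -1,"xyz": [0.1,0.05,11],"angular": [0,0,0]},{"fingers": -1,"xyz": [0.1,0.05,14],"angular": [0,0,0]},{"fingers": -1,"xyz": [0.1,0.05,16.2],"angular": [0,0,0]},{"fingers": -1,"xyz": [0.1,0.05,16.2],"angular": [0,0,0]},{"fingers": 1,"xyz": [0.1,0.05,16.2],"angular": [0,0,0]},{"fingers": 1,"xyz": [0.1,0.05,16.2],"angular": [0,0,0]},{"fingers": 1,"xyz": [0.1,0.05,16.2],"angular": [0,0,0]},{"fingers": 1,"xyz": [0.1,0.05,16.2],"angular": [0,0,0]},{"fingers": 1,"xyz": [0.1,0.05,16.2],"angular": [0,0,0]},{"fingers": 1,"xyz": [0.1,0.05,16.2],"angular": [0,0,0]},{"fingers": 1,"xyz": [0.1,0.05,16.2],"angular": [0,0,0]}]' --grip_force 30

```text
clock: 9.57
position: [0.4796, 0.2879, 0.038]
ee_rot: [2.12, 2.318, -0.0]
force: [-0.2, -1.7, 4.3]
width: 0.494
```

```bash
python3 -c "
from h import *
delta((.6151,-.1285,.15));print(arm.observe()['force'])"
```

```text
t 9.575 p [0.4796 0.2879 0.038 ] w 0.494 q [-0.32  0.63 -0.45  1.91  0.41  0.7  -0.92]
turn [ 0.0001  0.0001 -0.0002]
(0.6151, -0.1285, 0.15) [-42.68   9.79 -11.19]
[-0.23711047 -1.68606397  4.30851392]
```

Request:
jog_arm --moves '[{"fingers": 1,"xyz": [0,0,-4],"angular": [0,0,0]},{"fingers": 1,"xyz": [0,0,-9],"angular": [0,0,0]},{"fingers": 1,"xyz": [-3,0.7,-12],"angular": [0,0,0]},{"fingers": 1,"xyz": [-8,1.8,-12],"angular": [0,0,0]},{"fingers": 1,"xyz": [-14,3.2,-12],"angular": [0,0,0]},{"fingers": 1,"xyz": [-20,4.6,-12],"angular": [0,0,0]},{"fingers": 1,"xyz": [-26,6,-12],"angular": [0,0,0]},{"fingers": 1,"xyz": [-32,7.4,-12],"angular": [0,0,0]},{"fingers": 1,"xyz": [-38,8.8,-12],"angular": [0,0,0]},{"fingers": 1,"xyz": [-42.6,9.8,-12],"angular": [0,0,0]},{"fingers": 1,"xyz": [-42.6,9.8,-12],"angular": [0,0,0]},{"fingers": 1,"xyz": [-42.6,9.8,-12],"angular": [0,0,0]}]'

```text
clock: 11.08
position: [0.6143, -0.1271, 0.1569]
ee_rot: [-2.119, -2.316, 0.001]
force: [-0.5, 1.1, -4.5]
width: 0.496
```

```bash
python3 -c "
from h import *
delta((.6151,-.1275,.0565));print(arm.observe()['force'])"
```

```text
t 11.075 p [ 0.6143 -0.1271  0.1569] w 0.496 q [ 0.42  0.56 -0.45  1.64  0.28  1.01 -0.03]
turn [-0.0018 -0.0013 -0.0002]
(0.6151, -0.1275, 0.0565) [-0.06  0.09 10.04]
[-0.47860267  1.06160979 -4.45074122]
```

Request:
jog_arm --moves '[{"fingers": 1,"xyz": [-0.05,0.05,4],"angular": [0,0,0]},{"fingers": 1,"xyz": [-0.05,0.05,7.5],"angular": [0,0,0]},{"fingers": 1,"xyz": [-0.05,0.05,9],"angular": [0,0,0]},{"fingers": 1,"xyz": [-0.05,0.05,9.8],"angular": [0,0,0]},{"fingers": 1,"xyz": [-0.05,0.05,9.8],"angular": [0,0,0]},{"fingers": 1,"xyz": [-0.05,0.05,9.8],"angular": [0,0,0]}]'

```text
clock: 11.82
position: [0.6165, -0.128, 0.0611]
ee_rot: [2.119, 2.317, 0.002]
force: [0.0, -0.6, -5.7]
width: 0.495
```

```bash
python3 -c "
from h import *
delta((.6151,-.1275,.0562));print(arm.observe()['force'])"
```

```text
t 11.825 p [ 0.6165 -0.128   0.0611] w 0.495 q [ 0.39  0.67 -0.41  1.71  0.35  0.82 -0.09]
turn [ 0.0019  0.0004 -0.0001]
(0.6151, -0.1275, 0.0562) [ 0.07 -0.13  0.49]
[ 0.01138456 -0.55290716 -5.73814937]
```

Request:
jog_arm --moves '[{"fingers": 1,"xyz": [0,-0.1,0.15],"angular": [0,0,0]},{"fingers": 1,"xyz": [0,-0.1,0.35],"angular": [0,0,0]},{"fingers": 1,"xyz": [0,-0.1,0.35],"angular": [0,0,0]},{"fingers": 1,"xyz": [0,-0.1,0.35],"angular": [0,0,0]}]'

```text
clock: 12.32
position: [0.6146, -0.1283, 0.0565]
ee_rot: [2.121, 2.318, -0.0]
force: [-0.3, -0.2, -5.1]
width: 0.497
```

```bash
python3 -c "
from h import *
delta((.6151,-.1275,.0562));print(arm.observe()['force'])"
```

```text
t 12.325 p [ 0.6146 -0.1283  0.0565] w 0.497 q [ 0.39  0.68 -0.41  1.72  0.35  0.82 -0.09]
turn [ 0.      0.     -0.0003]
(0.6151, -0.1275, 0.0562) [0.07 0.05 0.03]
[-0.30930034 -0.23629196 -5.06823129]
```

Request:
jog_arm --moves '[{"fingers": 0.2,"xyz": [0,0,0.05],"angular": [0,0,0]},{"fingers": -1,"xyz": [0,0,0.05],"angular": [0,0,0]},{"fingers": -1,"xyz": [0,0,0.05],"angular": [0,0,0]},{"fingers": -1,"xyz": [0,0,0.05],"angular": [0,0,0]},{"fingers": -1,"xyz": [0,0,-3],"angular": [0,0,0]},{"fingers": -1,"xyz": [0,0,-8],"angular": [0,0,0]},{"fingers": -1,"xyz": [0,0,-14],"angular": [0,0,0]},{"fingers": -1,"xyz": [2,-6,-14.5],"angular": [0,0,0]},{"fingers": -1,"xyz": [4,-12,-14.5],"angular": [0,0,0]},{"fingers": -1,"xyz": [5.8,-17.5,-14.5],"angular": [0,0,0]},{"fingers": -1,"xyz": [5.8,-17.5,-14.5],"angular": [0,0,0]},{"fingers": -1,"xyz": [5.8,-17.5,-14.5],"angular": [0,0,0]}]'

```text
clock: 13.82
position: [0.4361, -0.0863, 0.2021]
ee_rot: [2.119, 2.316, 0.001]
force: [0.6, -0.3, -0.5]
width: 0.997
```

Run:
```python
from h import *
delta((.4347,-.0862,.026))
c=cam('wrist');im=imaging.get_image('wrist')[:,:,::-1].copy()
for (x,y,z,r) in ((.4347,-.0862,.044,.018),(.6001,.0406,.018,.033),(.4835,.111,.06,.013)):
    g=[(x+r*np.cos(t),y+r*np.sin(t),z) for t in np.linspace(0,6.28,60)]
    cv2.polylines(im,[np.int32(proj(c,g).round())],True,(0,255,0),1)
cv2.imwrite('pics/w3.png',im)
cv2.imwrite('pics/top3.png',imaging.get_image('top')[:,:,::-1])
```

```text
t 13.825 p [ 0.4361 -0.0863  0.2021] w 0.997 q [ 0.54  0.24 -0.54  2.01  0.15  0.93  0.  ]
turn [ 0.002   0.0008 -0.0005]
(0.4347, -0.0862, 0.026) [ 0.04 -0.17 17.61]
```

View pics/w3.png

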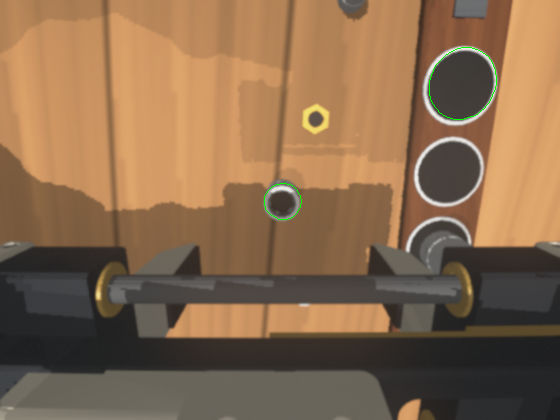

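View pics/top3.png

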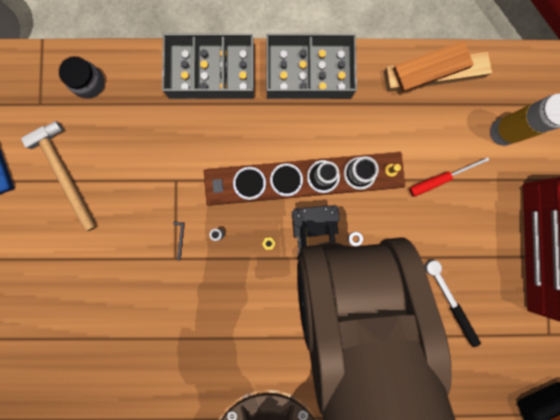

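Request:
jog_arm --moves '[{"fingers": -1,"xyz": [0.05,-0.1,6],"angular": [0,0,0]},{"fingers": -1,"xyz": [0.05,-0.1,12],"angular": [0,0,0]},{"fingers": -1,"xyz": [0.05,-0.1,15.5],"angular": [0,0,0]},{"fingers": -1,"xyz": [0.05,-0.1,17.4],"angular": [0,0,0]},{"fingers": -1,"xyz": [0.05,-0.1,17.4],"angular": [0,0,0]},{"fingers": 1,"xyz": [0.05,-0.1,17.4],"angular": [0,0,0]},{"fingers": 1,"xyz": [0.05,-0.1,17.4],"angular": [0,0,0]},{"fingers": 1,"xyz": [0.05,-0.1,17.4],"angular": [0,0,0]},{"fingers": 1,"xyz": [0.05,-0.1,17.4],"angular": [0,0,0]},{"fingers": 1,"xyz": [0.05,-0.1,17.4],"angular": [0,0,0]},{"fingers": 1,"xyz": [0.05,-0.1,17.4],"angular": [0,0,0]},{"fingers": 1,"xyz": [0.05,-0.1,17.4],"angular": [0,0,0]}]'

```text
clock: 15.42
position: [0.4341, -0.0856, 0.0275]
ee_rot: [2.121, 2.318, -0.0]
force: [-0.7, -0.2, 1.3]
width: 0.385
```

```bash
python3 -c "
from h import *
delta((.6076,-.0439,.12));print(arm.observe()['force'])"
```

```text
t 15.425 p [ 0.4341 -0.0856  0.0275] w 0.385 q [ 0.39  0.51 -0.4   2.2   0.41  0.51 -0.25]
turn [ 0.      0.0001 -0.0002]
(0.6076, -0.0439, 0.12) [ 2.61 17.65 -9.25]
[-0.69950775 -0.19886953  1.31106071]
```

Request:
jog_arm --moves '[{"fingers": 1,"xyz": [0,0,-4],"angular": [0,0,0]},{"fingers": 1,"xyz": [0,0,-9],"angular": [0,0,0]},{"fingers": 1,"xyz": [0,0,-10],"angular": [0,0,0]},{"fingers": 1,"xyz": [0.8,5,-10],"angular": [0,0,0]},{"fingers": 1,"xyz": [1.6,11,-10],"angular": [0,0,0]},{"fingers": 1,"xyz": [2.5,16,-10],"angular": [0,0,0]},{"fingers": 1,"xyz": [2.6,17.65,-10],"angular": [0,0,0]},{"fingers": 1,"xyz": [2.6,17.65,-7],"angular": [0,0,0]},{"fingers": 1,"xyz": [2.6,17.65,-4],"angular": [0,0,0]},{"fingers": 1,"xyz": [2.6,17.65,-2.6],"angular": [0,0,0]},{"fingers": 1,"xyz": [2.6,17.65,-2.6],"angular": [0,0,0]},{"fingers": 1,"xyz": [2.6,17.65,-2.6],"angular": [0,0,0]}]'

```text
clock: 16.92
position: [0.6082, -0.0439, 0.0542]
ee_rot: [2.12, 2.317, 0.001]
force: [1.2, 1.3, -0.9]
width: 0.387
```

```bash
python3 -c "
from h import *
delta((.6076,-.0443,.0457));print(arm.observe()['force'])"
```

```text
t 16.925 p [ 0.6082 -0.0439  0.0542] w 0.387 q [ 0.28  0.66 -0.44  1.77  0.38  0.79 -0.26]
turn [ 0.0012  0.0001 -0.0002]
(0.6076, -0.0443, 0.0457) [-0.03 -0.07  0.85]
[ 1.19039748  1.27715662 -0.88968198]
```

Request:
jog_arm --moves '[{"fingers": 1,"xyz": [0,-0.05,0.4],"angular": [0,0,0]},{"fingers": 1,"xyz": [0,-0.05,0.75],"angular": [0,0,0]},{"fingers": 1,"xyz": [0,-0.05,0.75],"angular": [0,0,0]},{"fingers": 1,"xyz": [0,-0.05,0.75],"angular": [0,0,0]},{"fingers": 1,"xyz": [0,-0.05,0.75],"angular": [0,0,0]}]'

```text
clock: 17.55
position: [0.6072, -0.044, 0.046]
ee_rot: [2.12, 2.318, 0.0]
force: [0.6, 0.6, -2.4]
width: 0.386
```

```bash
python3 -c "
from h import *
delta((.6076,-.0443,.0457));print(arm.observe()['force'])"
```

```text
t 17.55 p [ 0.6072 -0.044   0.046 ] w 0.386 q [ 0.28  0.67 -0.44  1.78  0.38  0.78 -0.26]
turn [ 0.0002  0.     -0.0002]
(0.6076, -0.0443, 0.0457) [-0.03  0.04  0.03]
[ 0.5581564   0.56193821 -2.38479799]
```

Request:
jog_arm --moves '[{"fingers": 0.3,"xyz": [0,0,0.05],"angular": [0,0,0]},{"fingers": -1,"xyz": [0,0,0.05],"angular": [0,0,0]},{"fingers": -1,"xyz": [0,0,0.05],"angular": [0,0,0]},{"fingers": -1,"xyz": [0,0,0.05],"angular": [0,0,0]},{"fingers": -1,"xyz": [0,0,-3],"angular": [0,0,0]},{"fingers": -1,"xyz": [0,0,-8],"angular": [0,0,0]},{"fingers": -1,"xyz": [0,0,-14],"angular": [0,0,0]},{"fingers": -1,"xyz": [5,-3,-15.5],"angular": [0,0,0]},{"fingers": -1,"xyz": [10,-6.5,-15.5],"angular": [0,0,0]},{"fingers": -1,"xyz": [15,-10,-15.5],"angular": [0,0,0]},{"fingers": -1,"xyz": [16.5,-10.9,-15.5],"angular": [0,0,0]},{"fingers": -1,"xyz": [16.5,-10.9,-15.5],"angular": [0,0,0]}]'

```text
clock: 19.05
position: [0.4837, 0.1112, 0.2012]
ee_rot: [2.118, 2.32, 0.0]
force: [0.9, -0.7, 0.3]
width: 0.997
```

Run:
```python
from h import *
delta((.4835,.111,.034))
c=cam('wrist');im=imaging.get_image('wrist')[:,:,::-1].copy()
for (x,y,z,r) in ((.6001,.0406,.018,.033),(.4835,.111,.06,.013)):
    g=[(x+r*np.cos(t),y+r*np.sin(t),z) for t in np.linspace(0,6.28,60)]
    cv2.polylines(im,[np.int32(proj(c,g).round())],True,(0,255,0),1)
cv2.imwrite('pics/w4.png',im)
```

```text
t 19.05 p [0.4837 0.1112 0.2012] w 0.997 q [ 0.13  0.34 -0.59  1.9   0.22  0.97 -0.47]
turn [0.0007 0.0003 0.002 ]
(0.4835, 0.111, 0.034) [-0.02 -0.04 16.72]
```

View pics/w4.png

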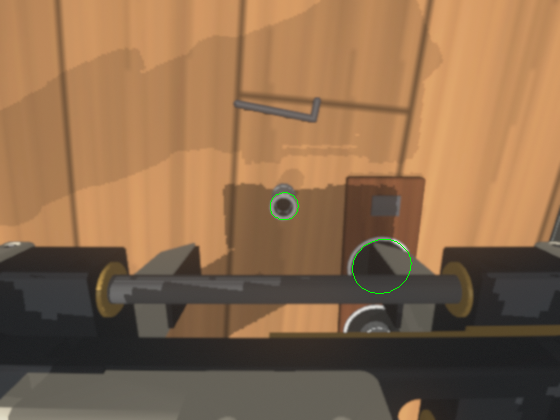

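Request:
jog_arm --moves '[{"fingers": -0.1,"xyz": [0,0,2],"angular": [0,0,0]},{"fingers": -0.1,"xyz": [0,0,5],"angular": [0,0,0]},{"fingers": -0.1,"xyz": [0,0,9],"angular": [0,0,0]},{"fingers": -0.1,"xyz": [0,0,13],"angular": [0,0,0]},{"fingers": -0.1,"xyz": [0,0,16.5],"angular": [0,0,0]},{"fingers": -0.1,"xyz": [0,0,16.5],"angular": [0,0,0]},{"fingers": 1,"xyz": [0,0,16.5],"angular": [0,0,0]},{"fingers": 1,"xyz": [0,0,16.5],"angular": [0,0,0]},{"fingers": 1,"xyz": [0,0,16.5],"angular": [0,0,0]},{"fingers": 1,"xyz": [0,0,16.5],"angular": [0,0,0]},{"fingers": 1,"xyz": [0,0,16.5],"angular": [0,0,0]},{"fingers": 1,"xyz": [0,0,16.5],"angular": [0,0,0]}]'

```text
clock: 20.6
position: [0.4846, 0.1106, 0.0369]
ee_rot: [2.12, 2.317, 0.002]
force: [-0.8, -1.6, 8.4]
width: 0.277
```

```bash
python3 -c "
from h import *
delta((.6001,.0406,.12));print(arm.observe()['force'])"
```

```text
t 20.6 p [0.4846 0.1106 0.0369] w 0.277 q [ 0.02  0.56 -0.47  2.06  0.43  0.61 -0.66]
turn [ 0.0017  0.0003 -0.0004]
(0.6001, 0.0406, 0.12) [-8.   10.9  -8.29]
[-0.77091737 -1.59649932  8.41776724]
```

Request:
jog_arm --moves '[{"fingers": 1,"xyz": [0,0,-4],"angular": [0,0,0]},{"fingers": 1,"xyz": [0,0,-9],"angular": [0,0,0]},{"fingers": 1,"xyz": [0,0,-10],"angular": [0,0,0]},{"fingers": 1,"xyz": [-3,4,-10],"angular": [0,0,0]},{"fingers": 1,"xyz": [-6,8,-10],"angular": [0,0,0]},{"fingers": 1,"xyz": [-8,10.85,-10],"angular": [0,0,0]},{"fingers": 1,"xyz": [-8,10.85,-10],"angular": [0,0,0]},{"fingers": 1,"xyz": [-8,10.85,-7],"angular": [0,0,0]},{"fingers": 1,"xyz": [-8,10.85,-4],"angular": [0,0,0]},{"fingers": 1,"xyz": [-8,10.85,-2.8],"angular": [0,0,0]},{"fingers": 1,"xyz": [-8,10.85,-2.8],"angular": [0,0,0]},{"fingers": 1,"xyz": [-8,10.85,-2.8],"angular": [0,0,0]}]'

```text
clock: 22.1
position: [0.5996, 0.041, 0.065]
ee_rot: [2.12, 2.318, 0.002]
force: [0.9, -0.2, -0.9]
width: 0.279
```

```bash
python3 -c "
from h import *
delta((.6001,.0406,.0552));print(arm.observe()['force'])"
```

```text
t 22.1 p [0.5996 0.041  0.065 ] w 0.279 q [ 0.17  0.64 -0.48  1.78  0.39  0.81 -0.41]
turn [ 0.0014 -0.0002  0.    ]
(0.6001, 0.0406, 0.0552) [-0.04  0.05  0.98]
[ 0.94787911 -0.19811399 -0.93292117]
```

Request:
jog_arm --moves '[{"fingers": 1,"xyz": [0,0,0.4],"angular": [0,0,0]},{"fingers": 1,"xyz": [0,0,0.85],"angular": [0,0,0]},{"fingers": 1,"xyz": [0,0,0.85],"angular": [0,0,0]},{"fingers": 1,"xyz": [0,0,0.85],"angular": [0,0,0]},{"fingers": 1,"xyz": [0,0,0.85],"angular": [0,0,0]}]'

```text
clock: 22.72
position: [0.5991, 0.0406, 0.0555]
ee_rot: [2.12, 2.318, -0.0]
force: [0.2, -1.3, -1.8]
width: 0.276
```

```bash
python3 -c "
from h import *
delta((.6001,.0406,.0552));print(arm.observe()['force'])"
```

```text
t 22.725 p [0.5991 0.0406 0.0555] w 0.276 q [ 0.16  0.66 -0.47  1.79  0.4   0.79 -0.42]
turn [ 0.      0.     -0.0002]
(0.6001, 0.0406, 0.0552) [-0.01  0.1   0.03]
[ 0.24512967 -1.25119848 -1.77155418]
```

Request:
jog_arm --moves '[{"fingers": 0.3,"xyz": [0,0,0.05],"angular": [0,0,0]},{"fingers": -0.5,"xyz": [0,0,0.05],"angular": [0,0,0]},{"fingers": -1,"xyz": [0,0,0.05],"angular": [0,0,0]},{"fingers": -1,"xyz": [0,0,0.05],"angular": [0,0,0]},{"fingers": -1,"xyz": [0,0,-3],"angular": [0,0,0]},{"fingers": -1,"xyz": [0,0,-8],"angular": [0,0,0]},{"fingers": -1,"xyz": [0,0,-14],"angular": [0,0,0]},{"fingers": -1,"xyz": [0,-5,-16],"angular": [0,0,0]},{"fingers": -1,"xyz": [0,-11,-16],"angular": [0,0,0]},{"fingers": -1,"xyz": [0,-16,-16],"angular": [0,0,0]},{"fingers": -1,"xyz": [0,-18,-16],"angular": [0,0,0]},{"fingers": -1,"xyz": [0,-18,-16],"angular": [0,0,0]}]'

```text
clock: 24.22
position: [0.4187, 0.0242, 0.2158]
ee_rot: [2.12, 2.317, -0.001]
force: [0.3, 0.6, 0.8]
width: 0.999
```

Run:
```python
from h import *
P=[(.6227,-.2131,.05,.028),(.6151,-.1285,.064,.023),(.6076,-.0439,.044,.018),(.6001,.0406,.06,.013)]
out=[]
for n,b in (("top",(160,225,215,415)),("scene",(180,340,130,370))):
    c=cam(n);im=imaging.get_image(n)[:,:,::-1].copy()
    k=3.
    big=cv2.resize(im[b[0]:b[1],b[2]:b[3]],None,fx=k,fy=k,interpolation=cv2.INTER_CUBIC)
    for x,y,h,r in P:
        for z,rr,col in ((.018+h,r,(0,255,0)),(.018,r,(0,255,255))):
            g=proj(c,[(x+rr*np.cos(t),y+rr*np.sin(t),z) for t in np.linspace(0,6.28,60)])
            cv2.polylines(big,[np.int32(((g-[b[2],b[0]]+.5)*k-.5).round())],True,col,1)
    cv2.imwrite(f'pics/end_{n}.png',big)
delta()
```

```text
t 24.325 p [0.4207 0.0246 0.2158] w 1.0 q [ 0.37  0.19 -0.63  2.04  0.14  0.95 -0.24]
turn [ 0.0014  0.0001 -0.0005]
```

View pics/end_top.png

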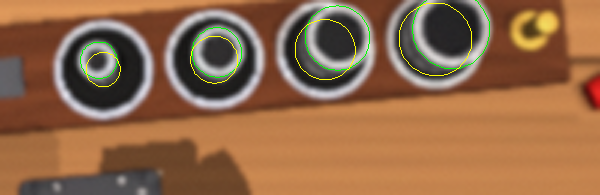

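View pics/end_scene.png

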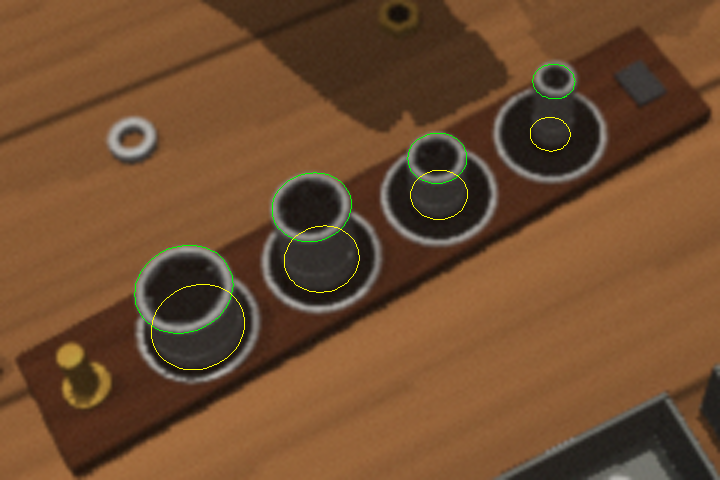

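The rims in both views lie on the outlines predicted for correct placing: about 1 px off at most, which is 2–3 mm. All four stand upright, the order from the pin is right, and the gripper is clear and open.

```bash
python3 -c "
from cell import job
print(job.sign_off())"
```

```text
the job is handed in; nothing more can be done
None
```

All four sockets stand upright, mouth up, on their own pads: 56, 46, 36 and 26 mm, counted from the brass pin. The gripper let go of each one and ended open, about 18 cm back from the row. I handed the job in at about 24 s on the robot's clock, within the 99 s limit.

- **Width checks:** the gripper opening during each grasp read 55.8, 45.4, 35.4 and 25.5 mm, which matches the four sockets.
- **Placement checks:** in the last top and scene pictures, the socket rims lay within about 1 pixel (2–3 mm) of the outlines predicted for sockets standing centred on the pads. The allowed error is 12 mm.
- **Forces:** the tool force readings I took, at the end of moves, stayed below 10 N.
- **Disagreements:** no check failed. The arm came to rest 1–5 mm off its commanded height or position in places, and I corrected that from the measured pose before each release.

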